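# Pin the roaster drum's shaft and swing the bail shut

### The job

Take the lock pin with the red grip tab out of the wooden block and push it gently, straight down, through the hole near the free end of the coffee roaster's shaft until its flange is fully home on the shaft, with its wire bail on the side of the shaft's free end; feel for the hole, and do not force the pin. Let go of it, then swing its bail down over the end of the shaft until it hangs fully closed under the pin's tip. Leave the salt shaker and the spice jar alone.

Things in the scene. Friction and masses are not known exactly. Their poses are not given: they have to be found in the camera images.
- stand: Fixed drum coffee roaster: two plates carry a lying shaft with a dark drum (86 mm across) and a crank at the far end. Origin on the range top below the nominal pin hole; y runs along the shaft and out of its free end, z up. Near plate's face at y = -37 mm, its bearing reaches z = 139 mm; drum from y = -66 mm on, up to z = 163 mm. Shaft end: 20 mm square bar, top face z = 130, underside 110 mm.
- hole_nominal (a point): Nominal mouth of the vertical 10.5 mm through hole on the bar's top face, at (0, 0, 130 mm) in the stand's frame. The shaft floats in its bearings: the true hole lies up to 14 mm either way along y (x, z true), and 10.5 mm from the bar's end, so feel for it from the drum's side. Shifting the shaft takes 14 N. A sprung ball in the hole's +x wall grips the pin: press it home with 3 to 12 N.
- lock_pin: Loose wire lock pin, about 80 g, upright in the wooden block. Origin on its axis at the underside of its flange, z up. Below: 9 mm pin, 34 mm long, last 5 mm tapering to 5.6 mm. Above: flange 21 mm across, 4 mm thick, then a red grip tab 24 mm wide (x), 12 mm thick (y), z = 8 to 42 mm, pinched across y. Its bail is hinged about x, 5 mm above the origin, and points to +y when open.
- pin_tip (a point): Lower end of the pin, 34 mm below its origin.
- bail (a joint): Angle of the brass wire bail, rad: 0 sticks straight out to the pin's +y, negative is raised, 1.571 (stop) hangs straight down, closed, cross bar under the pin's tip. Legs of 5 mm wire at x = -19 and 19 mm, cross bar 46 mm from the hinge. The hinge is stiff (0.03 Nm) and stays where it is left.
- bail_tab (a point): End of the red thumb tab (18 mm wide along x, 5 mm thick) on the bail's cross bar, 46 mm from the hinge along the bail and 18 mm out of its plane: upward when the bail is at 0; closed it points level to the pin's +y, its end 18 mm beyond the pin's axis and 41 mm below the pin's origin. Press it down, then push it in under the shaft.
- pin_block: Wooden block 44 x 44 x 42 mm with a loose 14 mm hole in which the pin stands, fixed. Origin at the centre of its underside.
- salt_shaker: Salt shaker, 44 mm wide, 90 mm high, bystander; origin at the centre of its underside.
- spice_jar: Spice jar with a dark lid, 40 mm wide, 105 mm high, bystander; origin at the centre of its underside.

How it is judged:
By the outcome, as a careful person would: the job done as asked, in the order asked, and still so for the second after the job is handed in, with the robot touching nothing.
It also fails if it takes over 72 s, if anything falls off the work surface, if the arm or the gripper's body presses on something with over 40 N, if the wrist force passes 120 N, or if a joint passes its speed limit or range.

### The arm

A 6-joint arm with a two-finger parallel gripper is mounted at the origin on a cart in front of the work surface, level with it; the furniture and walls round the work are solid. World frame = base frame: x ahead of the robot, y to its left, z up, the work surface at z = 0. Lengths are in mm, angles in degrees, forces in N, time in s.
With the tool pointing down it reaches from about 325 to 925 mm from the base axis. Payload 3.1 kg.
Tool frame: the origin (TCP) lies on the centre line of the jaws, within the pads' length; the fingertips stand 25 mm ahead of it and the grasp point (between the pads) lies 6 mm ahead of it; z points along the fingers, y is the line along which they close (so a half turn about z gives the same grasp; the last joint's range is limited). The gripper opens to 85 mm and grips with 20 to 120 N. Pads are 22 mm wide; open, the fingers measure 114 mm over their backs; the gripper's body (76 mm by 85 mm) begins 54 mm behind the grasp point. The pads swing forward as they close: fully open they stand 13 mm farther back than shut.
Start: joints at [61.696, 12.427, 92.441, -0, 75.132, -6.429], TCP at [232.853, 580.017, 256.3] pointing down, gripper open.
Joint ranges: [-157.48, 157.48], [-44.54, 120.13], [17.64, 146.25], [-64.5, 244.5], [7.68, 150.69], [-147.95, 147.95]. Speed limits (degrees/s): [159.86, 159.86, 180, 180, 180, 180].

### API

Orientations are given as a 3x3 rotation matrix whose columns are the frame's x, y, z axes.
In Python, from station import env gives the robot as it stands.
- The arm moves only by the shell command python3 -m creep 'ROWS' [OPENING] [FORCE]. ROWS is JSON, a list that holds one entry, the list of rows, each a list of 4 numbers: the shift along the tool's x, y, z in mm, then the turn about the tool's z in degrees. In form: [[[x, y, z, roll], ...]]. A call has 1 to 12 rows; each row is the pose to reach, as a shift and turn from the pose commanded when the call began, along the tool's axes at that moment; what a row does not reach only later rows make up. A row lasts 1/10 s, in which the tool goes at most 50 mm and 8.59 degrees, less where a joint would pass 70% of its speed; a pose out of reach is approached as far as the arm can. A call with a gripper value outside its range is refused whole. OPENING is the closure in counts, from 0 (fully open) to 255 (shut), set as the call begins (- or left out, the last holds). The fingers move at their own pace and stop on an object; FORCE is the grip in N (left out, the last holds). Time passes only in rows, so rows that repeat a pose let the fingers close. It gives the time, the measured TCP pose, the force, the opening and the grip force at its end, in the units of the state.
- env.get_state(): the state, without advancing time (a new reading comes with each control period).
- env.grab_frame(name): name is "scene" or "top"; returns the picture (420x560x3 uint8, blue, green, red); there is no depth.
- env.calibration(name): a dict with "intrinsics" (3x3 intrinsics, pixels), "world_to_cam" (4x4, takes a point from world to camera coordinates). Camera axes: x right, y up, looking along -z (the intrinsics and any distortion apply to the point x, -y, -z); pixel columns grow to the right and rows downward; lengths in mm; the calibration is good to about 2 mm. A picture is of the moment at which its call begins. calibration takes no time and is no camera call.
- env.finish_job(): hands the job in; it is judged then, once.
The state is a dict: "time": time; "joints": joint angles; "dq": joint speeds; "effort": joint torques, N m; "eef_pos": TCP position; "tool_rot": TCP orientation; "force": force on the tool from outside, world axes, zero at the start; "wrist_torque": the same for the moment, N m; "opening": finger opening in mm; "finger_force": force on a finger pad.
Only numpy, scipy, OpenCV 4.12 (cv2) and the standard library are available. Lean on these libraries where they do the work, as an engineer would, in place of code of your own. Each camera call takes 0.05 s, during which the arm holds its last target. There are 200 camera calls.

## Working session

There is one attempt and no reset: what is moved stays moved. The work goes in short steps, Python scripts to look and compute and a shell command to move; the robot and the scene stay as the last step left them, time stands still between calls to the robot, and variables do not carry over. Pictures are saved under pics/ and viewed, at most 10 in all, crops included, and the job is handed in when it is done.

```bash
mkdir -p pics; python3 - <<'E'
from station import env
import cv2,numpy as np
for n in("scene","top"):
    cv2.imwrite(f"pics/{n}0.png",env.grab_frame(n)); c=env.calibration(n); print(n,np.round(c["intrinsics"],1).tolist(),np.round(c["world_to_cam"],3).tolist(),[k for k in c])
s=env.get_state();print(s["tool_rot"],s["eef_pos"],s["force"],s["opening"])
E
```

```text
scene [[404.4, 0.0, 286.0], [0.0, 404.4, 207.5], [0.0, 0.0, 1.0]] [[0.913, -0.407, 0.008, -487.381], [0.304, 0.695, 0.652, -317.605], [-0.271, -0.593, 0.758, -714.908], [0.0, 0.0, 0.0, 1.0]] ['intrinsics', 'world_to_cam']
top [[511.2, 0.0, 280.5], [0.0, 511.2, 211.2], [0.0, 0.0, 1.0]] [[0.024, -1.0, 0.02, 93.949], [0.989, 0.026, 0.147, -603.446], [-0.148, 0.017, 0.989, -860.893], [0.0, 0.0, 0.0, 1.0]] ['intrinsics', 'world_to_cam']
[[-9.28001250e-01  3.72575625e-01 -1.04081378e-03]
 [ 3.72577002e-01  9.27999234e-01 -1.94936207e-03]
 [ 2.39589602e-04 -2.19679372e-03 -9.99997558e-01]] [232.5183242  579.40229718 255.09124358] [-0.02161888  0.11409295 -0.82673576] 85.35789554363711
```

View pics/scene0.png

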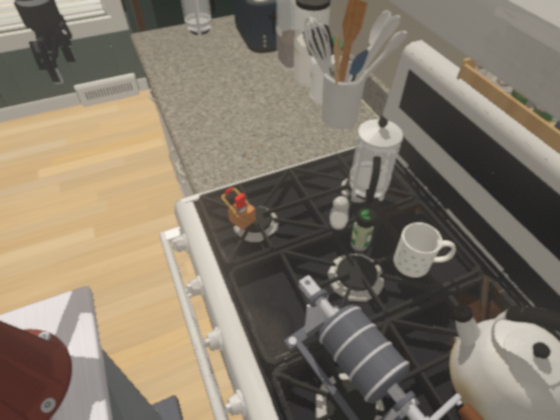

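View pics/top0.png

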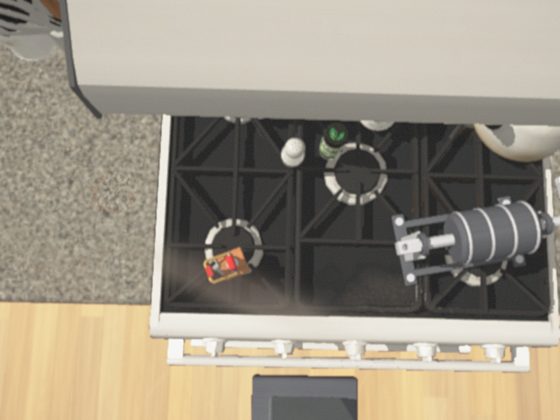

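The scene shows the block with the red-tabbed pin (top view ~(228,264)), and the roaster with its free shaft end at ~(400,245), pointing towards +y. I'll zoom in on both.

```bash
python3 - <<'E'
import cv2,numpy as np
t=cv2.imread("pics/top0.png");s=cv2.imread("pics/scene0.png")
def c(im,x,y,w,h,k): return cv2.resize(im[y:y+h,x:x+w],None,fx=k,fy=k,interpolation=cv2.INTER_CUBIC)
# tiles 400x300 : 
a=c(t,195,235,66,50,6);b=c(t,385,200,80,60,5);d=c(s,210,175,66,50,6);e=c(s,285,265,80,60,5)
f=lambda q:cv2.resize(q,(400,300))
cv2.imwrite("pics/z0.png",np.vstack([np.hstack([f(a),f(b)]),np.hstack([f(d),f(e)])]))
E
```

```text
(no output)
```

View pics/z0.png

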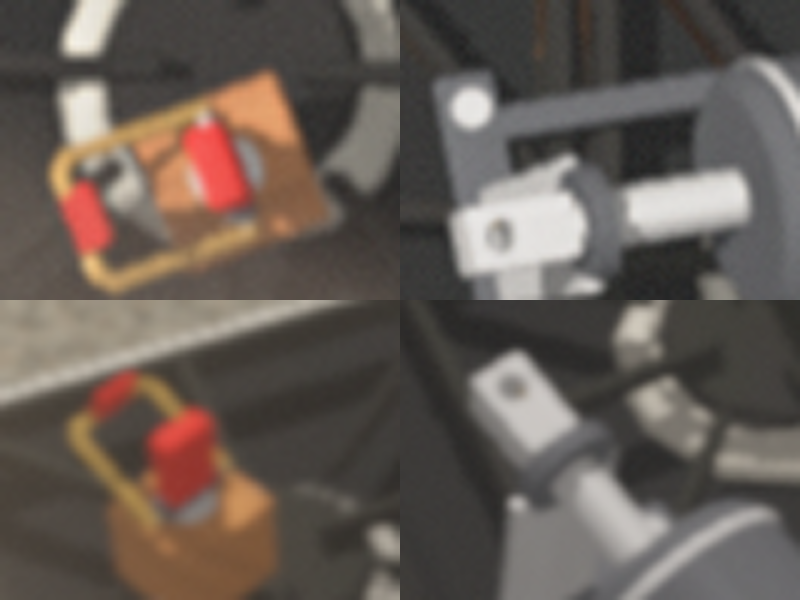

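Tiles show: top view pin tab centre ≈(231,262), bail to the left; hole ≈(405,247). In the scene view the tab top is ≈(240,195.5) and the hole ≈(307.6,282.4). Next I turn these into positions.

```bash
cat > h.py <<'E'
from station import env
import numpy as np
C={n:env.calibration(n) for n in("scene","top")}
def ray(n,px):
    K=np.array(C[n]["intrinsics"]);T=np.array(C[n]["world_to_cam"]);R=T[:3,:3]
    d=np.linalg.inv(K)@[px[0],px[1],1];d=R.T@[d[0],-d[1],-d[2]]
    return -R.T@T[:3,3],d/np.linalg.norm(d)
def atz(n,px,z):
    c,d=ray(n,px);return np.round(c+d*(z-c[2])/d[2],1)
def tri(a,b):
    A=[];B=[]
    for n,p in(("top",a),("scene",b)):
        c,d=ray(n,p);P=np.eye(3)-np.outer(d,d);A.append(P);B.append(P@c)
    return np.round(np.linalg.solve(sum(A),sum(B)),1)
def proj(n,X):
    K=np.array(C[n]["intrinsics"]);T=np.array(C[n]["world_to_cam"]);q=T[:3,:3]@X+T[:3,3];q=K@[q[0],-q[1],-q[2]];return np.round(q[:2]/q[2],1)
E
python3 - <<'E'
from h import *
T=lambda x,y:(195+x/6.06,235+y/6);Tb=lambda x,y:(385+(x-400)/5,200+y/5)
S=lambda x,y:(210+x/6.06,175+(y-300)/6);Sb=lambda x,y:(285+(x-400)/5,265+(y-300)/5)
print("cams",ray("top",(0,0))[0],ray("scene",(0,0))[0])
print("hole",atz("top",Tb(500,235),130),atz("scene",Sb(513,387),130),tri(Tb(500,235),Sb(513,387)))
print("bar edges top",[atz("top",Tb(*p),130) for p in((453,210),(575,193),(463,276),(585,260))])
print("bar edges scene",[atz("scene",Sb(*p),130) for p in((470,382),(520,350),(525,470),(578,427))])
print("tab top scene",[atz("scene",S(*p),84) for p in((150,435),(182,412),(215,420),(182,425))])
print("tab top",[atz("top",T(*p),84) for p in((195,135),(232,205),(213,165))])
print("block top far corners",[atz("top",T(*p),42) for p in((270,72),(330,213),(180,262))])
print("bail",[atz("top",T(*p),47) for p in((205,105),(60,165),(105,283),(250,228))])
print("bail tab tri",tri(T(88,215),S(113,395)))
E
```

```text
cams [467.04195318 124.15254876 938.38587445] [ 348.08764298 -401.58157322  753.04331352]
hole [535.7 -88.7 130. ] [534.9 -87.9 130. ] [535.2 -88.4 130.7]
bar edges top [array([543.3, -73.8, 130. ]), array([ 549.7, -112.9,  130. ]), array([522.4, -76.8, 130. ]), array([ 528.4, -115.8,  130. ])]
bar edges scene [array([521.9, -80.1, 130. ]), array([543.7, -75.5, 130. ]), array([ 524.5, -118.5,  130. ]), array([ 548.5, -111.2,  130. ])]
tab top scene [array([494.6, 193.9,  84. ]), array([509.3, 200.1,  84. ]), array([519.1, 191.4,  84. ]), array([507.1, 193.9,  84. ])]
tab top [array([514.6, 196.7,  84. ]), array([495.5, 185.9,  84. ]), array([506.4, 191.5,  84. ])]
block top far corners [array([535.8, 179.4,  42. ]), array([495.3, 160.7,  42. ]), array([480.2, 203.1,  42. ])]
bail [array([525.4, 197.3,  47. ]), array([507., 238.,  47.]), array([473.6, 223.7,  47. ]), array([490.3, 183.2,  47. ])]
bail tab tri [491.3 226.2  75.6]
```

```bash
cat >> h.py <<'E'
def go(x,y,z,yaw):
    """shift in tool axes + roll to reach TCP xyz with tool-y at world angle yaw"""
    s=env.get_state();R=np.array(s["tool_rot"]);d=R.T@(np.array([x,y,z])-s["eef_pos"])
    cur=np.degrees(np.arctan2(R[1,1],R[0,1]));r=-(yaw-cur);r=(r+180)%360-180
    return np.round([*d,r],1)
def stand(x,y,th=9.2,o=(535.3,-88.3)):
    t=np.radians(th);return np.round([o[0]+x*np.cos(t)-y*np.sin(t),o[1]+x*np.sin(t)+y*np.cos(t)],1)
E
python3 -c "
from h import *
print(go(507.5,191,180,113.5))"
```

```text
[-399.9 -257.8   75.6  -45.4]
```

```bash
python3 -m creep '[[[-50,-32,0,-6],[-100,-64,0,-12],[-150,-97,0,-18],[-200,-129,0,-24],[-250,-161,0,-30],[-300,-193,0,-36],[-350,-226,20,-42],[-400,-258,50,-45.4],[-400,-258,75,-45.4],[-400,-258,75,-45.4],[-400,-258,75,-45.4],[-400,-258,75,-45.4]]]' 177 40; python3 - <<'E'
from h import *
import cv2
print(go(507.5,191,180,113.5),env.get_state()["opening"],env.get_state()["force"])
t=env.grab_frame("top");s=env.grab_frame("scene")
cv2.imwrite("pics/a1.png",np.hstack([cv2.resize(t[205:305,180:280],(400,400),interpolation=2),cv2.resize(s[140:240,190:290],(400,400),interpolation=2)]))
E
```

```text
time: 1.3
eef_pos: [507.3, 190.7, 180.0]
tool_rot: [[-0.918, -0.397, -0.003], [-0.397, 0.918, -0.0], [0.003, 0.001, -1.0]]
force: [0.6, 0.1, 0.5]
opening: 25.8
finger_force: 0.0
[-0.3  0.2 -0.  -0.1] 25.78990794979851 [0.63630993 0.1474127  0.54542161]
```

View pics/a1.png

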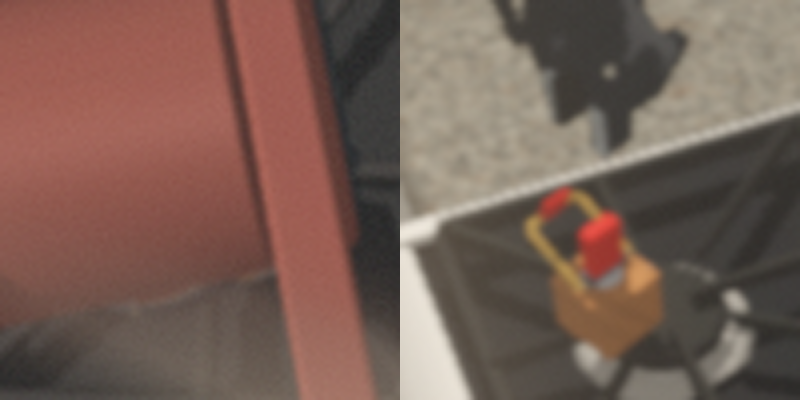

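The arm covers the top view. The scene view shows the jaws above the pin (tips ≈(600,150) in the tile, directly above the tab at (600,235)), with bail and block undisturbed. Descending.

```bash
python3 -m creep '[[[0,0,20,0],[0,0,40,0],[0,0,58,0],[0,0,66,0],[0,0,72,0],[0,0,78,0],[0,0,82,0],[0,0,82,0]]]'; python3 - <<'E'
from h import *
import cv2
s=env.grab_frame("scene")
cv2.imwrite("pics/a2.png",cv2.resize(s[150:230,200:290],(720,640),interpolation=2)[:600])
E
```

```text
time: 2.2
eef_pos: [507.9, 191.6, 99.2]
tool_rot: [[-0.917, -0.399, -0.0], [-0.399, 0.917, -0.0], [0.0, 0.0, -1.0]]
force: [-0.5, 0.4, -0.1]
opening: 26.7
finger_force: 0.0
```

View pics/a2.png

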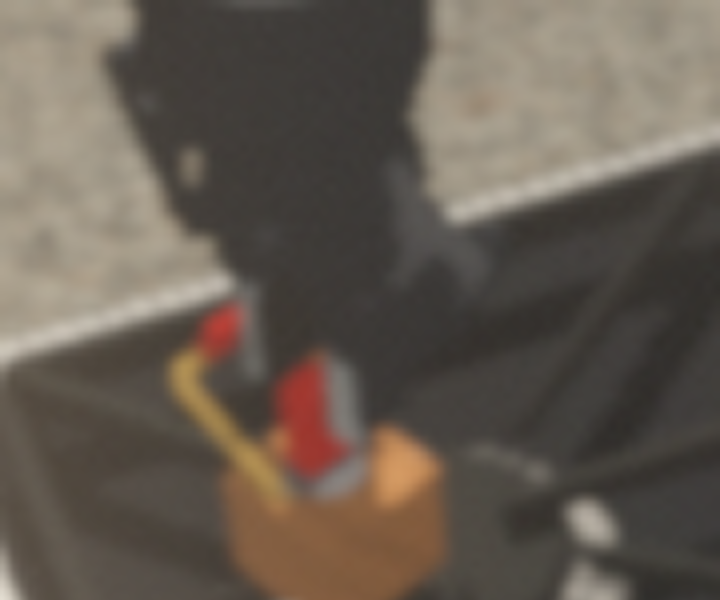

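One finger stands between the bail's thumb tab (220,330) and the grip tab (310,420), and the other finger is on the far side. Down 22 mm more, then close.

```bash
python3 -m creep '[[[0,0,6,0],[0,0,12,0],[0,0,18,0],[0,0,22,0],[0,0,22,0]]]'; python3 -m creep '[[[0,0,0,0],[0,0,0,0],[0,0,0,0],[0,0,0,0],[0,0,0,0],[0,0,0,0]]]' 255 60
```

```text
time: 2.75
eef_pos: [507.1, 191.3, 76.2]
tool_rot: [[-0.917, -0.399, -0.002], [-0.399, 0.917, -0.0], [0.002, 0.0, -1.0]]
force: [0.6, -0.5, 0.3]
opening: 26.0
finger_force: 0.0
time: 3.35
eef_pos: [507.9, 191.5, 77.3]
tool_rot: [[-0.917, -0.399, -0.0], [-0.399, 0.917, -0.0], [0.0, -0.0, -1.0]]
force: [0.9, 0.2, -0.2]
opening: 10.9
finger_force: 58.9
```

```bash
python3 -m creep '[[[0,0,-10,0],[0,0,-25,0],[0,0,-55,0],[0,0,-95,0],[0,0,-135,0],[0,0,-164,0],[0,0,-164,0],[0,0,-164,0]]]'; python3 - <<'E'
from h import *
import cv2
print(env.get_state()["opening"])
p=stand(0,-4);print(p,go(*p,225,99.2))
s=env.grab_frame("scene")
cv2.imwrite("pics/a3.png",cv2.resize(s[60:220,180:320],(560,600),interpolation=2))
E
```

```text
time: 4.15
eef_pos: [508.4, 191.7, 243.0]
tool_rot: [[-0.917, -0.399, 0.003], [-0.399, 0.917, 0.001], [-0.003, -0.001, -1.0]]
force: [-0.1, 0.4, -1.6]
opening: 11.3
finger_force: 59.1
11.292472028959752
[535.9 -92.2] [  88.2 -271.2   17.9   14.3]
```

View pics/a3.png

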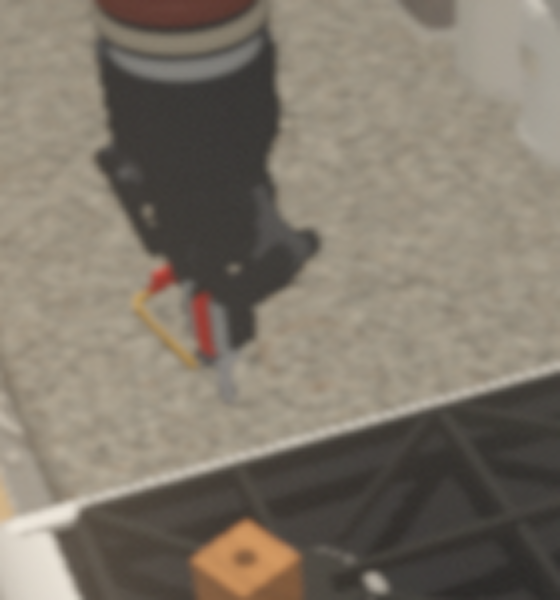

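The pin is out of the block and hangs upright; its tip is at scene px (237.5,166.7). I compare that with where it should be.

```bash
python3 - <<'E'
from h import *
print(proj("scene",np.array([508,191.5,175])),atz("scene",(237.7,166.2),175),atz("scene",(241.2,208.8),42))
E
```

```text
[237.4 166.7] [509.1 192.8 175. ] [505.8 192.   42. ]
```

```bash
python3 -m creep '[[[15,-45,0,3],[30,-90,0,6],[45,-135,0,9],[60,-180,0,12],[74,-225,5,14.3],[88,-260,10,14.3],[88.2,-271.2,18,14.3],[88.2,-271.2,18,14.3],[88.2,-271.2,18,14.3],[88.2,-271.2,18,14.3]]]'; python3 - <<'E'
from h import *
import cv2
s=env.get_state();print(s["force"],s["eef_pos"],go(*stand(0,0),205,99.2))
t=env.grab_frame("top");s=env.grab_frame("scene")
cv2.imwrite("pics/a4.png",np.hstack([cv2.resize(t[200:300,360:460],(400,400),interpolation=2),cv2.resize(s[220:320,260:360],(400,400),interpolation=2)]))
E
```

```text
time: 5.2
eef_pos: [534.9, -90.7, 222.7]
tool_rot: [[-0.987, -0.162, -0.001], [-0.162, 0.987, 0.001], [0.001, 0.001, -1.0]]
force: [0.1, -0.3, -0.9]
opening: 11.4
finger_force: 59.2
[ 0.05847556 -0.2553422  -0.8827878 ] [534.9390203  -90.71434252 222.74649735] [-0.8  2.3 17.7  0.1]
```

View pics/a4.png

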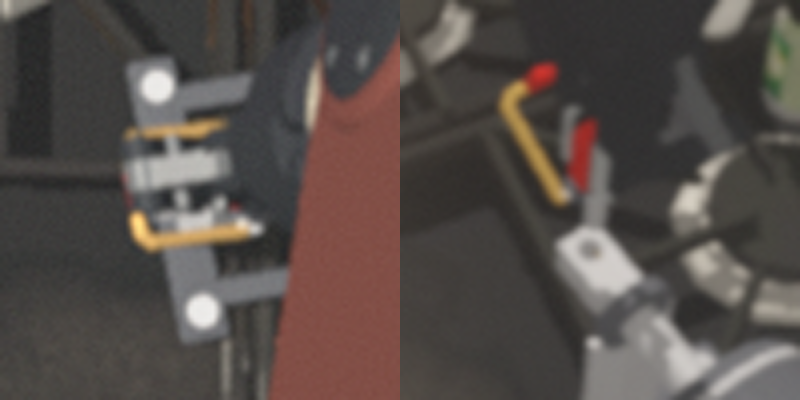

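Pin is upright and its tip sits just above the hole (scene tile tip (595,225), hole (592,248)), with the bail toward the free end. Checking the stand yaw from the plate bolts (top px (398.8,221) and (410.5,278)).

```bash
python3 - <<'E'
from h import *
for z in (100,139):
  a=atz("top",(398.8,221.2),z);b=atz("top",(410.6,278),z);d=a-b
  print(a,b,np.degrees(np.arctan2(d[1],d[0])),np.linalg.norm(d))
E
```

```text
[580.9 -86.8 100. ] [ 487.7 -105.2  100. ] 11.167994417110325 94.99894736258922
[575.6 -77.  139. ] [486.8 -94.5 139. ] 11.148536338899827 90.50795545144085
```

```bash
python3 -m creep '[[[0,1,6,-1.2],[0,2,12,-1.2],[0,3,18,-1.2],[0,3,22,-1.2],[0,3,22,-1.2],[0,3,22,-1.2]]]'; python3 -m creep '[[[0,0,1,0],[0,0,2,0],[0,0,2,0]]]';  python3 -m creep '[[[0,0,1,0],[0,0,2,0],[0,0,2,0]]]'
```

```text
time: 5.9
eef_pos: [534.8, -89.4, 201.1]
tool_rot: [[-0.984, -0.181, -0.0], [-0.181, 0.984, 0.0], [0.0, 0.0, -1.0]]
force: [-0.7, -0.8, -0.8]
opening: 11.0
finger_force: 59.2
time: 6.2
eef_pos: [534.8, -89.4, 199.3]
tool_rot: [[-0.984, -0.181, 0.0], [-0.181, 0.984, -0.0], [-0.0, -0.0, -1.0]]
force: [0.8, -0.2, -0.7]
opening: 10.6
finger_force: 59.2
time: 6.5
eef_pos: [534.7, -89.3, 197.1]
tool_rot: [[-0.984, -0.181, -0.0], [-0.181, 0.984, 0.0], [0.0, 0.0, -1.0]]
force: [0.2, -1.0, -2.0]
opening: 10.8
finger_force: 59.2
```

```bash
for i in 1 2 ; do python3 -m creep '[[[0,0,0.5,0],[0,0,1,0],[0,0,1,0]]]' | grep -E "time|pos|force:"; done
```

```text
time: 6.8
eef_pos: [534.9, -89.3, 196.3]
force: [-1.0, 0.8, -1.8]
finger_force: 59.2
time: 7.1
eef_pos: [535.0, -89.3, 195.4]
force: [0.9, -0.2, -1.6]
finger_force: 59.2
```

```bash
for i in 1 2 ; do python3 -m creep '[[[0,0,0.7,0],[0,0,1.5,0],[0,0,1.5,0]]]' | grep -E "time|pos|force:"; done
```

```text
time: 7.4
eef_pos: [535.3, -89.2, 194.0]
force: [2.0, 0.0, -0.3]
finger_force: 59.3
time: 7.7
eef_pos: [535.3, -89.1, 192.5]
force: [1.7, 2.3, -0.8]
finger_force: 59.3
```

Tip is in the hole, with a small side force towards +x,+y: nudge that way.

```bash
python3 -m creep '[[[-0.4,0.6,0,0],[-0.4,0.6,0.7,0],[-0.4,0.6,1,0],[-0.4,0.6,1,0]]]' | grep -E "time|pos|force:"; python3 -m creep '[[[0,0,0.7,0],[0,0,1.5,0],[0,0,1.5,0]]]' | grep -E "time|pos|force:"
```

```text
time: 8.1
eef_pos: [535.3, -88.8, 191.3]
force: [1.9, 0.6, 0.5]
finger_force: 59.3
time: 8.4
eef_pos: [535.2, -88.7, 189.8]
force: [2.1, 0.2, 0.2]
finger_force: 59.3
```

```bash
python3 -m creep '[[[-0.5,0.1,0.5,0],[-0.5,0.1,1.5,0],[-0.5,0.1,2,0],[-0.5,0.1,2,0]]]' | grep -E "time|pos|force:"; for i in 1 2; do python3 -m creep '[[[0,0,1,0],[0,0,2,0],[0,0,3,0],[0,0,3,0]]]' | grep -E "time|pos|force:"; done
```

```text
time: 8.8
eef_pos: [535.3, -88.5, 187.5]
force: [1.9, 0.5, -0.1]
finger_force: 59.3
time: 9.2
eef_pos: [535.4, -88.5, 184.5]
force: [1.3, -0.7, -1.3]
finger_force: 59.2
time: 9.6
eef_pos: [535.4, -88.5, 181.5]
force: [1.5, 0.3, -1.7]
finger_force: 59.2
```

```bash
for i in 1 2 3; do python3 -m creep '[[[0,0,1,0],[0,0,2,0],[0,0,3,0],[0,0,3,0]]]' | grep -E "time|pos|force:"; done
```

```text
time: 10.0
eef_pos: [535.4, -88.5, 178.5]
force: [1.5, -0.4, -2.0]
finger_force: 59.2
time: 10.4
eef_pos: [535.4, -88.5, 175.5]
force: [0.3, -0.1, -1.0]
finger_force: 59.2
time: 10.8
eef_pos: [535.5, -88.5, 172.6]
force: [0.6, 0.3, -0.9]
finger_force: 59.2
```

```bash
python3 -m creep '[[[0,0,1,0],[0,0,2,0],[0,0,3,0],[0,0,3,0]]]' | grep -E "time|pos|force:"; for i in 1 2 3; do python3 -m creep '[[[0,0,0.5,0],[0,0,1,0],[0,0,1,0]]]' | grep -E "time|pos|force:"; done
```

```text
time: 11.2
eef_pos: [535.5, -88.5, 169.6]
force: [1.0, -0.2, -1.4]
finger_force: 59.2
time: 11.5
eef_pos: [535.5, -88.5, 168.7]
force: [0.2, 1.0, -1.3]
finger_force: 59.2
time: 11.8
eef_pos: [535.5, -88.5, 167.7]
force: [0.4, -0.7, -0.9]
finger_force: 59.2
time: 12.1
eef_pos: [535.5, -88.5, 166.7]
force: [0.2, -0.3, -1.4]
finger_force: 59.2
```

```bash
for i in 1 2 3 4; do python3 -m creep '[[[0,0,0.5,0],[0,0,0.5,0]]]' | grep -E "pos|^force:"; done
```

```text
eef_pos: [535.5, -88.5, 166.2]
force: [-0.5, 0.3, -2.1]
eef_pos: [535.5, -88.5, 165.7]
force: [0.2, 0.5, -1.1]
eef_pos: [535.5, -88.5, 165.2]
force: [-0.6, -0.5, -0.4]
eef_pos: [535.6, -88.5, 165.2]
force: [-1.9, -0.6, 3.3]
```

```bash
for i in 1 2 3; do python3 -m creep '[[[0,0,0.3,0],[0,0,0.3,0],[0,0,0.3,0]]]' | grep -E "pos|^force:"; done
```

```text
eef_pos: [535.6, -88.5, 165.2]
force: [-3.1, 0.8, 5.3]
eef_pos: [535.6, -88.5, 165.2]
force: [-2.8, 0.6, 6.5]
eef_pos: [535.7, -88.5, 165.2]
force: [-3.9, 1.0, 8.0]
```

```bash
for i in 1 2; do python3 -m creep '[[[0.2,0,0.3,0],[0.2,0,0.3,0],[0.2,0,0.3,0]]]' | grep -E "pos|^force:"; done; python3 - <<'E'
from h import *
import cv2
t=env.grab_frame("top");s=env.grab_frame("scene")
cv2.imwrite("pics/a5.png",np.hstack([cv2.resize(t[215:275,375:435],(400,400),interpolation=2),cv2.resize(s[250:310,280:340],(400,400),interpolation=2)]))
E
```

```text
eef_pos: [535.6, -88.5, 165.2]
force: [-3.6, 1.6, 8.8]
eef_pos: [535.6, -88.5, 165.2]
force: [-4.3, 1.4, 10.6]
```

View pics/a5.png

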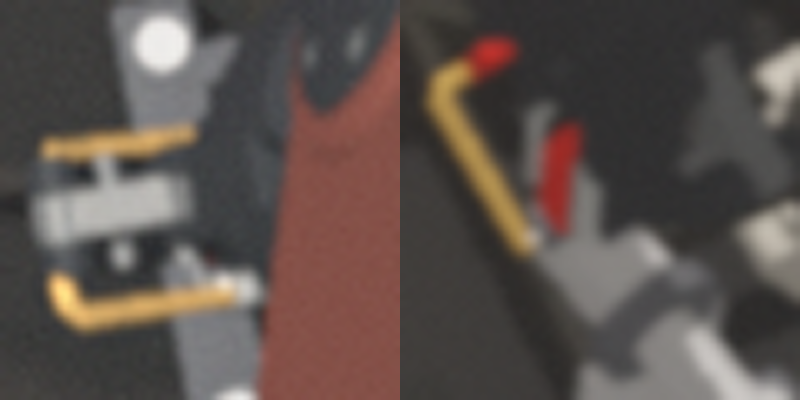

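The flange sits on the bar top (scene tile ≈(550,240)) with the bail toward the free end. The stop at 165.2 is rigid and agrees with the expected home height, so I relax the press, release and lift.

```bash
python3 -m creep '[[[0.3,0,-0.8,0],[0.4,0,-1.6,0],[0.4,0,-1.6,0]]]' | grep -E "pos|^force:"; python3 -m creep '[[[0,0,0,0],[0,0,0,0],[0,0,0,0],[0,0,0,0],[0,0,0,0]]]' 177 | grep -E "pos|force:|open"; python3 -m creep '[[[0,0,-6,0],[0,0,-12,0],[0,0,-24,0],[0,0,-44,0],[0,0,-74,0],[0,0,-100,0],[0,0,-100,0],[0,0,-100,0]]]'; python3 - <<'E'
from h import *
import cv2
s=env.get_state();print(s["force"],s["eef_pos"])
s=env.grab_frame("scene");t=env.grab_frame("top")
cv2.imwrite("pics/a6.png",np.hstack([cv2.resize(t[215:275,375:435],(400,400),interpolation=2),cv2.resize(s[250:310,280:340],(400,400),interpolation=2)]))
E
```

```text
eef_pos: [535.4, -88.6, 165.2]
force: [0.6, 1.2, 2.8]
eef_pos: [534.7, -88.7, 164.7]
force: [0.2, -0.5, 0.4]
opening: 25.9
finger_force: 0.0
time: 16.1
eef_pos: [535.4, -88.8, 266.4]
tool_rot: [[-0.983, -0.181, 0.003], [-0.181, 0.983, -0.001], [-0.002, -0.001, -1.0]]
force: [0.0, -0.5, -0.5]
opening: 26.0
finger_force: 0.0
[ 0.01572048 -0.47631115 -0.49671884] [535.36731249 -88.77628138 266.37101776]
```

View pics/a6.png

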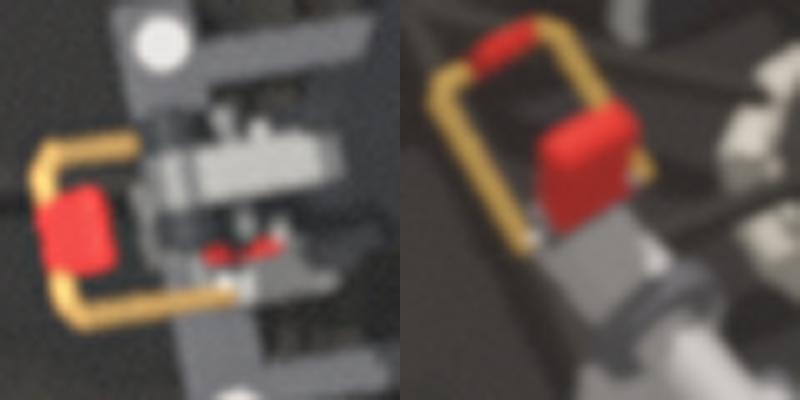

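Pin is in, released and standing with the bail open (thumb tab top px ≈(386.5,249.5), scene ≈(296,257)). Measuring the thumb tab and seating height.

```bash
python3 - <<'E'
from h import *
print("tabtop",proj("scene",np.array([535.5,-88.5,172])), "seen",(308.2,268.7), "per 5mm",proj("scene",np.array([535.5,-88.5,177])))
T=tri((386.5,249.5),(280+105/6.667,250+48/6.667));print("thumb",T)
d=T[:2]-[535.5,-88.5];u=np.array([-.182,.983]);print("y",d@u,"x",d@[.983,.182])
p=np.array([535.5,-88.5])+92*u;print(p,go(*p,266,100.5),go(*p,195,100.5))
E
```

```text
tabtop [309.3 269.7] seen (308.2, 268.7) per 5mm [309.4 268.1]
thumb [528.1 -51.6 163.2]
y 37.619499999999995 x -0.5583999999999778
[518.756   1.936] [-1.4 91.6 -2.1 -0.1] [-1.5 91.5 68.9 -0.1]
```

Seating is consistent within measurement error. Moving out past the free end with the gripper fully open, to press the thumb tab with the near finger.

```bash
python3 -m creep '[[[-1,30,0,0],[-1,60,0,0],[-1,85,0,0],[-1,91.5,0,0],[-1,91.5,20,0],[-1,91.5,40,0],[-1,91.5,56,0],[-1,91.5,66,0],[-1,91.5,66,0],[-1,91.5,66,0]]]' 0; python3 - <<'E'
from h import *
import cv2
s=env.grab_frame("scene");t=env.grab_frame("top")
cv2.imwrite("pics/a7.png",np.hstack([cv2.resize(t[195:295,345:445],(400,400),interpolation=2),cv2.resize(s[210:310,250:350],(400,400),interpolation=2)]))
E
```

```text
time: 17.2
eef_pos: [519.3, 1.2, 198.8]
tool_rot: [[-0.984, -0.181, -0.0], [-0.181, 0.984, -0.0], [0.0, 0.0, -1.0]]
force: [-0.5, -0.6, -0.4]
opening: 85.2
finger_force: 0.0
```

View pics/a7.png

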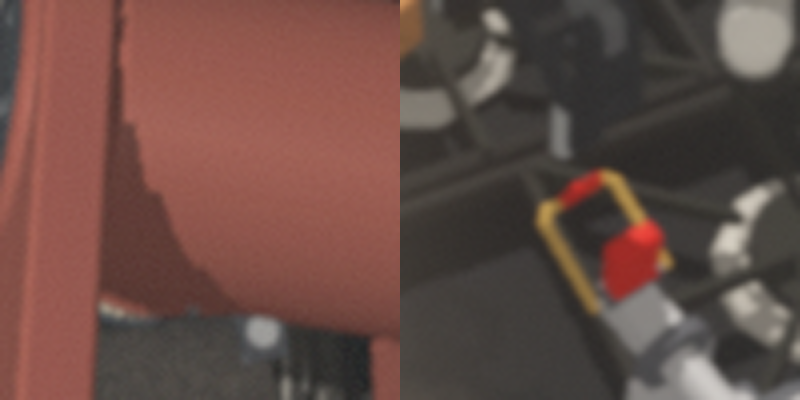

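The near finger (tip ≈ px (290.5,249)) hangs above and beyond the thumb tab (≈(295,257)); bail undisturbed. Check numerically where that finger is.

```bash
python3 - <<'E'
from h import *
u=np.array([-.182,.983]);v=np.array([.983,.182]);P=np.array([535.5,-88.5])
for y in (35,42,49.5,134,142):
  for z in (187,176): print(y,z,proj("scene",np.array([*(P+y*u),z])),proj("scene",np.array([*(P+y*u-11*v),z])))
E
```

```text
35 187 [297.4 250.3] [292.1 253.3]
35 176 [297.2 254. ] [292. 257.]
42 187 [295.  247.5] [289.7 250.5]
42 176 [294.8 251.2] [289.6 254.2]
49.5 187 [292.5 244.5] [287.2 247.5]
49.5 176 [292.3 248.2] [287.1 251.1]
134 187 [265.8 213.1] [260.7 215.7]
134 176 [266. 217.] [260.9 219.6]
142 187 [263.4 210.4] [258.3 212.9]
142 176 [263.6 214.2] [258.6 216.8]
```

```bash
for i in 1 2 3 4; do python3 -m creep '[[[0,0,2,0],[0,0,4,0],[0,0,6,0],[0,0,8,0],[0,0,8,0]]]' | grep -E "pos|^force:"; done
```

```text
eef_pos: [518.9, 1.6, 190.4]
force: [-1.1, 0.5, -0.1]
eef_pos: [518.9, 1.6, 182.4]
force: [-0.5, 0.7, 1.0]
eef_pos: [519.3, 2.1, 175.0]
force: [-1.0, 2.5, 2.0]
eef_pos: [520.3, 5.2, 168.9]
force: [-1.6, 13.3, 8.8]
```

Side force builds up: the finger wedges on the outer face of the thumb tab. Back up, move in over the tab's end, and press following its arc.

```bash
python3 -m creep '[[[0,0,-4,0],[0,0,-10,0],[0,0,-18,0],[0,0,-26,0],[0,-4,-26,0],[0,-7,-26,0],[0,-7,-26,0],[0,-7,-26,0]]]' | grep -E "time|pos|^force:"; python3 - <<'E'
from h import *
import cv2
s=env.grab_frame("scene")[235:280,275:330].astype(int)
m=((s[...,2]>120)&(s[...,1]<80)).astype(np.uint8)
n,l,st,c=cv2.connectedComponentsWithStats(m)
for i in range(1,n):
  if st[i,4]>5: print(st[i][:2]+[275,235],st[i][2:],c[i]+[275,235])
E
```

```text
time: 20.1
eef_pos: [520.1, -5.6, 192.4]
force: [0.3, 0.2, 0.5]
[290 252] [11 11 63] [294.73015873 256.84126984]
[301 265] [ 15  15 162] [308.41358025 273.33333333]
```

```bash
python3 - <<'E'
from h import *
u=np.array([-.182,.983]);P=np.array([535.5,-88.5])
for th in (-30,-25,-20,-15,-10,0):
  t=np.radians(th);y=46*np.cos(t)+9*np.sin(t);z=135-46*np.sin(t)+9*np.cos(t)
  print(th,round(y,1),round(z,1),proj("scene",np.array([*(P+y*u),z])))
E
```

```text
-30 35.3 165.8 [296.9 257.1]
-25 37.9 162.6 [296.  257.2]
-20 40.1 159.2 [295.2 257.4]
-15 42.1 155.6 [294.5 257.7]
-10 43.7 151.9 [293.9 258.3]
0 46.0 144.0 [293.1 259.8]
```

```bash
python3 -m creep '[[[0,0,3,0],[0,0,6,0],[0,0,9,0],[0,0,11,0],[0,0,13,0],[0,0,13,0]]]' | grep -E "time|pos|^force:"; python3 -m creep '[[[0,0.7,1.5,0],[0,2,3,0],[0,3,4.5,0],[0,4,6,0],[0,4,6,0]]]' | grep -E "time|pos|^force:"
```

```text
time: 20.75
eef_pos: [520.2, -5.3, 179.5]
force: [0.2, 0.2, -0.1]
time: 21.25
eef_pos: [519.7, -1.2, 173.8]
force: [-0.5, 0.7, 0.6]
```

```bash
python3 -m creep '[[[0,1,2,0],[0,2,4,0],[0,3,6,0],[0,3.5,7,0],[0,3.5,7,0]]]' | grep -E "time|pos|^force:"; python3 -m creep '[[[0,0.5,2,0],[0,1,4,0],[0,1.5,6,0],[0,2,8,0],[0,2,8,0]]]' | grep -E "time|pos|^force:"
```

```text
time: 21.75
eef_pos: [519.0, 2.1, 166.6]
force: [0.2, 0.2, -0.3]
time: 22.25
eef_pos: [518.5, 4.1, 158.5]
force: [-0.3, 0.4, -0.4]
```

```bash
cat > red.py <<'E'
from h import *
import cv2
def red():
    s=env.grab_frame("scene")[225:310,265:340].astype(int)
    m=((s[...,2]>110)&(s[...,1]<80)).astype(np.uint8)
    n,l,st,c=cv2.connectedComponentsWithStats(m)
    for i in range(1,n):
      if st[i,4]>5: print(st[i][:2]+[265,225],st[i][2:],np.round(c[i]+[265,225],1))
def model(ths):
    u=np.array([-.182,.983]);P=np.array([535.5,-88.5])
    for th in ths:
      t=np.radians(th);y=46*np.cos(t)+9*np.sin(t);z=135-46*np.sin(t)+9*np.cos(t)
      print(th,round(y,1),round(z,1),proj("scene",np.array([*(P+y*u),z])))
E
python3 -c "
from red import *
red();model((-18,0,10,20,30,45,60,75,90))"
```

```text
[288 259] [11  9 61] [292.7 262.6]
[301 265] [ 15  20 210] [307.7 274.8]
-18 41.0 157.8 [294.9 257.5]
0 46.0 144.0 [293.1 259.8]
10 46.9 135.9 [292.7 262. ]
20 46.3 127.7 [292.8 264.7]
30 44.3 119.8 [293.4 267.8]
45 38.9 108.8 [294.9 273.1]
60 30.8 99.7 [297.3 278.8]
75 20.6 92.9 [300.4 284.7]
90 9.0 89.0 [304.  290.4]
```

Bail is now at about +12°. Keep pressing down.

```bash
python3 -m creep '[[[0,0.5,3,0],[0,1,6,0],[0,1,9,0],[0,1,12,0],[0,0.5,15,0],[0,0,18,0],[0,0,18,0]]]' | grep -E "time|pos|^force:"; python3 -m creep '[[[0,-0.5,3,0],[0,-1,6,0],[0,-2,9,0],[0,-3,12,0],[0,-3.5,14,0],[0,-3.5,14,0]]]' | grep -E "time|pos|^force:"; python3 -c "
from red import *
red()"
```

```text
time: 23.0
eef_pos: [518.4, 3.9, 140.3]
force: [-0.3, -0.2, 0.6]
time: 23.6
eef_pos: [519.3, 0.4, 126.6]
force: [-0.5, -0.2, 0.6]
[290 266] [ 26  19 315] [304.  274.7]
```

```bash
python3 -m creep '[[[0,0,-4,0],[0,8,-4,0],[0,18,-4,0],[0,19,5,0],[0,19,15,0],[0,19,25,0],[0,19,32,0],[0,19,32,0],[0,19,32,0]]]' | grep -E "time|pos|^force:"; python3 -m creep '[[[0,-2,0,0],[0,-4,0,0],[0,-6,0,0],[0,-8,0,0],[0,-10,0,0],[0,-10,0,0]]]' | grep -E "time|pos|^force:"; python3 -c "
from red import *
red()"
```

```text
time: 24.55
eef_pos: [515.7, 19.1, 94.4]
force: [0.0, -0.4, -0.0]
time: 25.15
eef_pos: [517.0, 9.9, 94.4]
force: [-1.0, 3.3, -1.5]
[290 266] [ 27  20 301] [305.  275.6]
```

```bash
python3 -m creep '[[[0,-1,0,0],[0,-2,0,0],[0,-3,0,0],[0,-4,0,0],[0,-4,0,0]]]' | grep -E "time|pos|^force:"; python3 -m creep '[[[0,-1,0,0],[0,-2,0,0],[0,-3,0,0],[0,-4,0,0],[0,-4,0,0]]]' | grep -E "time|pos|^force:"; python3 -c "
from red import *
red()"
```

```text
time: 25.7
eef_pos: [516.4, 7.5, 93.2]
force: [-0.4, 7.9, -4.9]
time: 26.2
eef_pos: [515.2, 5.4, 91.7]
force: [-1.4, 12.8, -7.9]
[291 267] [ 27  19 264] [306.1 276.9]
```

The finger jams by friction: the tab must travel down as well as in. Back off, raise, then push along the arc (inward and down together).

```bash
python3 -m creep '[[[0,4,0,0],[0,9,0,0],[0,9,-7,0],[0,9,-14,0],[0,9,-14,0],[0,9,-14,0]]]' | grep -E "time|pos|^force:"; python3 -m creep '[[[0,-2,0,0],[0,-3,2,0],[0,-5,5,0],[0,-7,8,0],[0,-9,10,0],[0,-9,10,0]]]' | grep -E "time|pos|^force:"; python3 -c "
from red import *
red()"
```

```text
time: 26.85
eef_pos: [518.5, 9.9, 110.0]
force: [-0.6, 0.7, -0.0]
time: 27.45
eef_pos: [518.8, 1.4, 98.3]
force: [-0.6, 0.4, -0.2]
[293 265] [ 24  22 288] [305.4 276.1]
```

```bash
python3 -m creep '[[[0,-1.5,1.5,0],[0,-3,3,0],[0,-4.5,4.5,0],[0,-6,6,0],[0,-6,6,0]]]' | grep -E "time|pos|^force:"; python3 -m creep '[[[0,-1.5,1.5,0],[0,-3,2.5,0],[0,-4.5,3.5,0],[0,-6,4.5,0],[0,-6,4.5,0]]]' | grep -E "time|pos|^force:"; python3 -c "
from red import *
red()"
```

```text
time: 28.0
eef_pos: [520.3, -4.6, 92.7]
force: [0.1, 0.6, 0.2]
time: 28.5
eef_pos: [519.2, -6.9, 87.2]
force: [-2.2, 11.2, -1.2]
[301 266] [ 16  20 215] [308.6 275.6]
[295 283] [ 6  5 17] [297.  284.8]
```

Stopped with the finger's back at y≈26 mm, bail ≈75°. Most likely the gripper's knuckle meets the bar's end. I'll finish with the jaws turned 90°, pushing with the narrow side of one finger from the robot's side.

```bash
python3 -m creep '[[[0,6,-2,0],[0,20,-4,0],[0,36,-8,0],[0,36,-40,0],[0,36,-80,0],[0,36,-80,0],[0,36,-80,0]]]' | grep -E "time|pos|^force:"; python3 -c "
from red import *
red();model((70,75,80,85,90))
print(env.get_state()['joints'])
P=np.array([535.5,-88.5]);u=np.array([-.182,.983]);v=np.array([.983,.182])
q=P-58*v+50*u;print(q,go(*q,167,100.5),go(*q,167,190.5),go(*q,167,10.5))"
```

```text
time: 29.25
eef_pos: [516.2, 25.3, 170.3]
force: [-0.4, 1.2, 0.3]
[294 265] [ 23  23 263] [307.  276.5]
70 24.2 94.9 [299.3 282.7]
75 20.6 92.9 [300.4 284.7]
80 16.9 91.3 [301.6 286.6]
85 13.0 90.0 [302.8 288.5]
90 9.0 89.0 [304.  290.4]
[-4.97905964e+00  4.54346591e+00  1.11425985e+02 -1.42782557e-02
  6.39943717e+01 -1.05407148e+02]
[469.386 -49.906] [ 58.3 -65.8   1.6  -0.1] [ 58.3 -65.8   1.6 -90.1] [ 58.3 -65.8   1.6  89.9]
```

```bash
python3 -m creep '[[[6,0,0,8],[14,0,0,16],[24,0,0,24],[34,0,0,32],[44,0,0,40],[54,0,0,48],[58,0,0,56],[58,0,0,64],[58,-15,0,72],[58,-35,0,80],[58,-55,0,88],[58,-65,0,90]]]' | grep -E "time|pos|^force:"; python3 -m creep '[[[0,0,0,0],[0,0,15,0],[0,0,35,0],[0,0,55,0],[0,0,67,0],[0,0,67,0],[0,0,67,0]]]' ; python3 -c "
from red import *
red()
P=np.array([535.5,-88.5]);u=np.array([-.182,.983]);v=np.array([.983,.182])
d=np.array(env.get_state()['eef_pos'][:2])-P;print(d@v,d@u)"
```

```text
time: 30.5
eef_pos: [468.6, -50.1, 166.7]
force: [-0.4, 0.1, -1.1]
time: 31.2
eef_pos: [469.5, -48.9, 101.4]
tool_rot: [[-0.182, 0.983, -0.001], [0.983, 0.182, 0.0], [0.0, -0.0, -1.0]]
force: [-0.2, -0.4, 0.8]
opening: 85.2
finger_force: 0.0
[295 265] [ 22  23 255] [307.6 275.7]
-57.0609758970242 50.55899594068566
```

```bash
python3 -m creep '[[[-3,0,0,0],[-6,0,0,0],[-8,0,1,0],[-10,0,2.5,0],[-12,0,4,0],[-12,0,4,0]]]' | grep -E "time|pos|^force:"; python3 -m creep '[[[-1.5,0,1,0],[-3,0,2,0],[-4,0,2.6,0],[-4,0,2.6,0]]]' | grep -E "pos|^force:"; python3 -c "
from red import *
red()
P=np.array([535.5,-88.5]);u=np.array([-.182,.983]);v=np.array([.983,.182])
d=np.array(env.get_state()['eef_pos'][:2])-P;print(d@v,d@u)"
```

```text
time: 31.85
eef_pos: [471.6, -61.3, 97.1]
force: [-0.3, 0.7, 0.2]
eef_pos: [472.4, -65.1, 94.6]
force: [-0.2, -0.0, 1.1]
[296 266] [ 21  22 265] [307.3 276. ]
-57.77719523613778 34.51665425102645
```

```bash
for i in 1 2 3 4; do python3 -m creep '[[[-1,0,0.4,0],[-2,0,0.8,0],[-2,0,0.8,0]]]' | grep -E "pos|^force:"; done; python3 -c "
from red import *
red()
P=np.array([535.5,-88.5]);u=np.array([-.182,.983]);v=np.array([.983,.182])
d=np.array(env.get_state()['eef_pos'][:2])-P;print(d@v,d@u)"
```

```text
eef_pos: [472.7, -66.9, 93.8]
force: [0.1, -0.0, 0.4]
eef_pos: [472.9, -68.9, 92.9]
force: [-0.2, 0.4, 0.2]
eef_pos: [473.5, -71.0, 92.3]
force: [-0.9, 0.8, -1.7]
eef_pos: [473.9, -73.0, 91.6]
force: [-0.4, 1.8, -0.6]
[301 265] [ 16  21 233] [308.4 275. ]
[300 291] [ 4  4 11] [301.5 292.8]
-57.639251072968285 26.395310917916834
```

```bash
for i in 1 2 3 4; do python3 -m creep '[[[-0.5,0,0.2,0],[-1,0,0.3,0],[-1,0,0.3,0]]]' | grep -E "pos|^force:"; done; python3 -c "
from red import *
red()
P=np.array([535.5,-88.5]);u=np.array([-.182,.983]);v=np.array([.983,.182])
d=np.array(env.get_state()['eef_pos'][:2])-P;print(d@v,d@u)"
```

```text
eef_pos: [474.1, -73.9, 91.3]
force: [-0.3, 1.1, -1.1]
eef_pos: [474.3, -74.9, 91.0]
force: [-0.4, 0.6, -1.3]
eef_pos: [474.5, -75.9, 90.7]
force: [-1.2, 0.8, -0.9]
eef_pos: [474.6, -76.9, 90.4]
force: [-1.1, 1.3, -1.1]
[301 266] [ 16  20 232] [308.3 275.1]
[301 291] [ 4  5 14] [302.1 293.6]
-57.707094062142225 22.51620677170733
```

```bash
for i in 1 2 3; do python3 -m creep '[[[-0.5,0,0,0],[-1,0,0,0],[-1,0,0,0]]]' | grep -E "pos|^force:"; done; python3 -c "
from red import *
red();model((80,85,90))"
```

```text
eef_pos: [474.7, -77.4, 90.4]
force: [-0.5, 2.8, 0.2]
eef_pos: [474.7, -77.5, 90.4]
force: [-2.1, 7.1, 1.1]
eef_pos: [474.7, -77.5, 90.4]
force: [-1.8, 10.4, 2.8]
[301 265] [ 16  21 234] [308.3 275. ]
[301 291] [ 4  6 16] [302.2 293.9]
80 16.9 91.3 [301.6 286.6]
85 13.0 90.0 [302.8 288.5]
90 9.0 89.0 [304.  290.4]
```

Hard stop. Back off, clear out of both views and measure the bail numerically.

```bash
python3 -m creep '[[[3,0,0,0],[12,0,0,0],[30,0,0,0],[50,0,0,0],[50,0,-40,0],[50,0,-80,0],[60,-20,-120,0],[90,-40,-150,0],[130,-60,-150,0],[170,-60,-150,0],[200,-60,-150,0],[200,-60,-150,0]]]' | grep -E "time|pos|^force:"; python3 - <<'E'
from red import *
u=np.array([-.182,.983]);v=np.array([.983,.182]);P=np.array([535.5,-88.5])
im={n:env.grab_frame(n) for n in("scene","top")}
for n in im:
  cv2.imwrite(f"pics/f_{n}.png",im[n])
  s=im[n].astype(int);m=((s[...,2]>90)&(s[...,2]>1.7*s[...,1])).astype(np.uint8)
  c0=proj(n,np.array([*P,120])).astype(int);mm=np.zeros_like(m);mm[c0[1]-30:c0[1]+30,c0[0]-30:c0[0]+30]=1;m*=mm
  k,l,st,c=cv2.connectedComponentsWithStats(m)
  for i in range(1,k):
    if st[i,4]>3: print(n,st[i],np.round(c[i],1))
  print("bar end px",[proj(n,np.array([*(P+10.5*u+x*v),130])) for x in(-10,10)])
  for th in(70,80,85,90):
    t=np.radians(th);a=np.array([np.cos(t),-np.sin(t)]);b=np.array([np.sin(t),np.cos(t)])
    print(n,th,[proj(n,np.array([*(P+q[0]*u+x*v),135+q[1]])).tolist() for q in(46*a+18*b,46*a) for x in(-9,9)])
E
```

```text
time: 36.95
eef_pos: [379.6, 108.5, 241.1]
force: [-0.1, -0.4, 1.3]
scene [301 266  17  20 239] [308.6 274.8]
scene [300 289   6   8  30] [302.1 292.8]
bar end px [array([299.9, 281. ]), array([309.1, 275.4])]
scene 70 [[292.8, 281.0], [300.7, 276.2], [298.0, 289.4], [305.9, 284.5]]
scene 80 [[294.9, 285.1], [302.7, 280.3], [300.4, 293.0], [308.3, 288.1]]
scene 85 [[296.0, 287.2], [303.9, 282.3], [301.7, 294.8], [309.6, 289.8]]
scene 90 [[297.2, 289.2], [305.1, 284.4], [303.0, 296.5], [310.9, 291.5]]
top [405 237  14  17 188] [411.6 245.4]
top [389 243   9  13 104] [392.8 249.2]
bar end px [array([399.6, 254.4]), array([397.2, 242. ])]
top 70 [[381.5, 257.1], [379.5, 246.4], [390.7, 255.7], [388.6, 245.1]]
top 80 [[384.9, 256.7], [382.9, 245.9], [394.9, 255.1], [392.9, 244.4]]
top 85 [[386.9, 256.4], [384.8, 245.7], [397.2, 254.7], [395.1, 244.1]]
top 90 [[388.9, 256.1], [386.9, 245.4], [399.5, 254.4], [397.4, 243.7]]
```

Thumb tab measured: top view px cols 389–397, scene 300–305 × 289–296. This matches the closed (90°) model, with its end edge predicted at top 387–389, and rules out 85° or less. The pin is unmoved and the robot is clear, so I'm handing in.

```bash
python3 -c "
from station import env
print(env.finish_job())"
```

```text
the job is handed in; nothing more can be done
None
```

The lock pin is in the shaft hole, pressed to a rigid stop with about 11 N and released; its bail measures fully closed under the tip (to about 2°), and the job was handed in at about 37 s. I read that stop as the flange home on the shaft, but the cameras are too coarse to confirm it to the millimetre.

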